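Level the countertop shelf with its sprung foot

TASK

Lay the pocket spirit level on the little wooden countertop shelf and slide it lengthwise along the board, in through the open mouth of its close-fitting slot, fully home against the end stop, and let go of it. Then grip the round black levelling knob at the other end of the shelf, press the shelf fully down against its springy foot and, keeping it pressed, turn the knob until the bubble sits centred in the vial. Finish like that, still gripping the knob and holding the shelf pressed down with the bubble centred, and leave the mug, jar and bowl where they are.

Things in the scene. Friction and masses are not known exactly. Their poses are not given: they have to be found in the camera images.
- level_center (a point): Centre of the pocket spirit level: a loose aluminium block 100 mm long (its x axis), 22 mm wide (y), 40 mm high (z), about 140 g, lying base down on the counter. A short glass vial with a pale bubble and two black rings lies lengthwise in the middle of its top. Its two ends are alike: either may go in first.
- bubble (a joint): How far the bubble is from the middle of the vial, in m, positive toward the level's own +x end; 0 = centred between the two rings, at most 0.0165 either way. The bubble runs to the higher end: 0.5 mm for each 0.001 rad of slope. It takes about a second to settle.
- slot_home (a point): Where the level's centre is when fully home in the slot; moves with the board. x points along slot and board, away from the end stop, to the open mouth and on to the knob; z up. Slot: wooden channel open on top, 24.5 mm wide, walls 6 mm thick, 10 mm high, from x -40 to +40 mm, then a flared mouth to x +62 mm. End stop's face at x -50 mm. Slot floor (board top) 20 mm below.
- knob: Levelling knob, origin at the centre of its underside, z up its axis; it stands on the board's top 190 mm ahead (+x) of slot_home. Round fluted black grip, 38 mm diameter, from 6 to 35 mm above the origin, on a skirt disc 72 mm in diameter, 6 mm thick, that turns with it and on which fingertips can push.
- knob_top (a point): Centre of the knob's top, 35 mm above its underside. How the knob works: clockwise seen from above raises this end of the shelf, 4 mm and 0.015 rad of slope for each radian; about 0.15 N m turns it; it stays where left. At the start, once pressed down, this end is too low and needs 0.6 to 1.5 rad clockwise.
- shelf_top (a point): Point on the bare top of the wooden board, mid-width, 110 mm ahead (+x) of slot_home; same axes. The board is 345 mm long, 130 mm wide, 14 mm thick, its top about 70 mm above the counter; it hinges across its end, 80 mm behind slot_home. It is bare from the slot's mouth to the knob's skirt.
- press (a joint): How far the shelf board is pressed down on its springy foot, in rad about its hinge: 0 = floating up, 0.02 = fully down on the hard stop, which is 5.4 mm lower at the knob. Fully down takes about 7 N of push on the knob. The slope seen by the level includes this, so the bubble tells the truth only when fully pressed.
- mug: White mug, 80 mm wide, 85 mm high, stands on the counter; origin at its underside. Leave alone.
- jar: Amber glass jar, 64 mm wide, 90 mm high; origin at its underside. Leave alone.
- bowl: Steel bowl, 110 mm wide, 50 mm high; origin at its underside. Leave alone.
There are look-alikes about, which are no part of the job. Of the things like the part that bears level_center, leave any that is pink, purple or yellow; of the rest the larger one is meant.

How it is judged (in metres and radians):
On the way, in this order (a step that is already met when the one before it is completed fails the run):
1. the level, low on the board and in line with the slot, is part-way in at the mouth (x of level_center in the frame of slot_home between 0.012 and 0.06 m and y of level_center in the frame of slot_home between -0.006 and 0.006 m and z of level_center in the frame of slot_home between -0.005 and 0.008 m and angle between the x axis of level_center and the x axis of slot_home, either way round below 0.15 rad), for 0.1 s.
2. the level is fully home in the slot, lying flat on the shelf, and let go (x of level_center in the frame of slot_home between -0.006 and 0.006 m and y of level_center in the frame of slot_home between -0.004 and 0.004 m and z of level_center in the frame of slot_home below 0.003 m and angle between the x axis of level_center and the x axis of slot_home, either way round below 0.08 rad and contact force between the fingers and level below 0.1 N), for 0.2 s.
3. the shelf is pressed fully down with the knob in the fingers (value of joint press above 0.017 rad and contact force between the fingers and knob above 2 N), for 0.1 s.
At the end, for the whole second after the job is handed in: The level lies flat in the slot, within 6 mm of home lengthwise, 4 mm sideways and 0.08 rad, untouched; the fingers still hold the knob (over 2 N) and keep the board pressed down by more than 0.017 of its 0.02 rad; the bubble rests within 2.3 mm of the middle of the vial (all of step 2 and all of step 3 and contact force between the arm and level below 0.1 N and value of joint bubble between -0.0023 and 0.0023 m); the arm keeps its last pose, push and grip.
It fails at once if the mug is knocked or moved more than 30 mm (distance of mug from where it was at the start of the episode above 0.03 m).
It fails at once if the jar is knocked or moved more than 30 mm (distance of jar from where it was at the start of the episode above 0.03 m).
It fails at once if the bowl is knocked or moved more than 30 mm (distance of bowl from where it was at the start of the episode above 0.03 m).
It also fails if it takes over 64 s, if anything falls off the work surface, if the arm or the gripper's body presses on something with over 40 N, if the wrist force passes 120 N, or if a joint passes its speed limit or range.

ROBOT

A 6-joint arm with a two-finger parallel gripper is mounted at the origin on the work surface. World frame = base frame: x ahead of the robot, y to its left, z up, the work surface at z = 0. Lengths are in mm, angles in rad, forces in N, time in s.
With the tool pointing down it reaches from about 275 to 750 mm from the base axis. Payload 10.2 kg.
Tool frame: the origin (TCP) lies at the very end of the fingers, on their centre line; the grasp point (between the pads) lies 19 mm behind it; z points along the fingers, x is the direction in which the jaws open and shut, and the axes are right-handed (so a half turn about z gives the same grasp; the last joint's range is limited). The gripper opens to 85 mm and grips with 20 to 120 N. Pads are 22 mm wide; open, the fingers measure 114 mm over their backs; the gripper's body (76 mm by 85 mm) begins 54 mm behind the grasp point. The pads swing forward as they close: fully open they stand 13 mm farther back than shut.
Start: joints at [0.966, 0.313, 1.498, -0, 1.331, -0.223], TCP at [195.623, 487.199, 231.294] pointing down, gripper open.
Joint ranges: [-2.94, 2.94], [-0.97, 2.17], [0.19, 2.56], [-1.23, 4.37], [0.02, 3.11], [-2.88, 2.88]. Speed limits (rad/s): [2.39, 2.39, 3.01, 3.14, 3.14, 3.14].

INTERFACE

Orientations are given as a unit quaternion [w, x, y, z].
In Python, from rig import ctrl, cams gives the robot as it stands.
- The arm moves only by the tool play_rows, never from a script. Its argument "steps" is a list of rows, each a list of 2 entries, a list of its own where there are three numbers: the shift along the tool's x, y, z normalised to -1 to 1, where 1 is 0.75 m, then the turn, a rotation vector about the tool's x, y, z normalised to -1 to 1, where 1 is 45 degrees. A call has 1 to 20 rows; each row shifts and turns the commanded pose from where the row before left it, along the tool's axes as they then stand; what a row does not reach is not made up. A row lasts 1/10 s, in which the tool goes at most 50 mm and 8.59 degrees, less where a joint would pass 70% of its speed; a pose out of reach is approached as far as the arm can. A call with a number of a shift or a turn outside -1 to 1 is refused whole. A call with a gripper value outside its range is refused whole. "grip" is the closure, from 0 (fully open) to 1 (shut), set as the call begins (left out, the last holds). The fingers move at their own pace and stop on an object; "squeeze" is the grip in N (left out, the last holds). Time passes only in rows, so rows that do not move let the fingers close. It gives the time, the measured TCP pose, the force and the opening at its end, in the units of the state.
- ctrl.sense(): the state, without advancing time (a new reading comes with each control period).
- cams.capture(name): name is "side" or "top"; returns the picture (480x640x3 uint8, red, green, blue); there is no depth.
- cams.camera_info(name): a dict with "fx", "fy", "cx", "cy" (pixels), "xyz" and "attitude" of the camera in the world. Camera axes: x right, y up, looking along -z (the intrinsics and any distortion apply to the point x, -y, -z); pixel columns grow to the right and rows downward; lengths in mm; the calibration is good to about 2 mm. A picture is of the moment at which its call begins. camera_info takes no time and is no camera call.
- ctrl.finish_job(): hands the job in, once; it reports no verdict.
Trained networks look in the newest picture that a camera, given by its name, has taken for a name from the list of things; names that differ only in an ending like _2 or _b are one class to them, and where a whole thing is asked for, a point or a joint stands for the part that bears it (a point fixed in the world has none). Each returns a list of dicts, best first, with "p" (0 to 1); they miss things now and then, are a little off and sometimes report something else, mostly with a low value. They report only what shows in the picture. A call takes as long as a camera call. They do not tell look-alikes from the thing itself.
- cams.search_frame(camera, thing): "rect" ([centre column, centre row, width, height] in pixels, round what is visible of it).
- cams.tip_of(camera, thing): "pixel" ([column, row] in pixels: a listed point, or the origin of a listed thing).
The state is a dict: "time_s": time; "joints": joint angles; "dq": joint speeds; "tau": joint torques, N m; "eef_pos": TCP position; "ee_rot": TCP orientation; "force": force on the tool from outside, world axes, zero at the start; "wrist_torque": the same for the moment, N m; "grip_width": opening from 0.0 (shut) to 1.0 (fully open).
Only numpy, scipy, OpenCV 4.12 (cv2) and the standard library are available. Lean on these libraries where they do the work, as an engineer would, in place of code of your own. Each camera call takes 0.05 s, during which the arm holds its last target.

## Working session

There is one attempt and no reset: what is moved stays moved. The work goes in short steps, Python scripts to look and compute and a tool call to move; the robot and the scene stay as the last step left them, time stands still between calls to the robot, and variables do not carry over. Pictures are saved under pics/ and viewed, and the job is handed in when it is done.

Besides the shell and the picture viewer there is one more tool, called after "Emit:" as name(argument=value, ...), one argument or row to a line, values as JSON. play_rows: Moves the arm, as the interface text tells. Its arguments: {"type":"object","properties":{"steps":{"type":"array"},"grip":{"type":"number"},"squeeze":{"type":"number"}},"required":["steps"]}

```bash
mkdir -p pics; ls; python3 - <<'E'
from rig import ctrl,cams
import cv2
print(ctrl.sense())
for n in("side","top"):
    im=cams.capture(n); cv2.imwrite(f"pics/{n}0.png",im[:,:,::-1]); print(n,cams.camera_info(n))
    for t in("level_center","slot_home","knob_top","shelf_top","mug","jar","bowl"):
        print(t,[(round(d['p'],2),[round(v) for v in d['pixel']]) for d in cams.tip_of(n,t)][:4])
    print('rect',[(round(d['p'],2),[round(v) for v in d['rect']]) for d in cams.search_frame(n,"level_center")])
E
```

```text
pics
{'time_s': 0.0, 'joints': array([ 9.65628613e-01,  3.13485430e-01,  1.49843260e+00, -2.57218203e-05,
        1.33097710e+00, -2.23421475e-01]), 'dq': array([-4.77932174e-04,  1.98492632e-03,  8.09700234e-04, -8.67213500e-05,
       -7.58236583e-04,  7.28088450e-04]), 'tau': array([-3.50692553e-04, -4.12267900e+01, -2.59740347e+01, -1.77770071e-04,
        4.19085860e-03, -1.85671365e-05]), 'eef_pos': array([195.46631613, 486.98615246, 230.71862758]), 'ee_rot': array([ 2.47807221e-04,  8.28412731e-01,  5.60117776e-01, -6.02374520e-04]), 'force': array([-0.20643621, -0.91322233, -0.31562668]), 'wrist_torque': array([ 0.00545252, -0.00183937, -0.03201982]), 'grip_width': 1.0002300722925175}
side {'fx': 473.7827243325888, 'fy': 473.7827243325888, 'cx': 321.25712188038773, 'cy': 245.09384501040913, 'xyz': array([307.6561466 , 837.05605424, 627.21709285]), 'attitude': array([-0.12491753, -0.05829717,  0.49569144,  0.8574888 ])}
level_center [(0.98, [232, 340]), (0.94, [325, 339]), (0.77, [307, 379]), (0.75, [390, 365])]
slot_home [(0.59, [368, 223])]
knob_top [(0.92, [300, 202]), (0.6
[... 261 characters left out ...]
 28])]
top {'fx': 491.1034462238279, 'fy': 491.1034462238279, 'cx': 320.7745023479498, 'cy': 238.61141049270353, 'xyz': array([ 460.89950676,    2.53914806, 1253.42429964]), 'attitude': array([-0.69693424, -0.02269313,  0.02086952,  0.71647202])}
level_center [(0.93, [165, 290]), (0.86, [238, 316]), (0.83, [213, 267]), (0.76, [256, 263])]
slot_home [(0.68, [408, 263])]
knob_top [(0.62, [422, 183]), (0.52, [412, 218])]
shelf_top [(0.61, [415, 220])]
mug [(0.9, [189, 180])]
jar [(0.92, [150, 235])]
bowl [(0.72, [498, 232])]
rect [(0.91, [214, 264, 25, 40]), (0.78, [240, 319, 14, 42]), (0.76, [236, 201, 25, 23]), (0.68, [145, 235, 40, 23]), (0.54, [258, 265, 28, 10]), (0.5, [420, 186, 29, 31])]
```

View pics/side0.png

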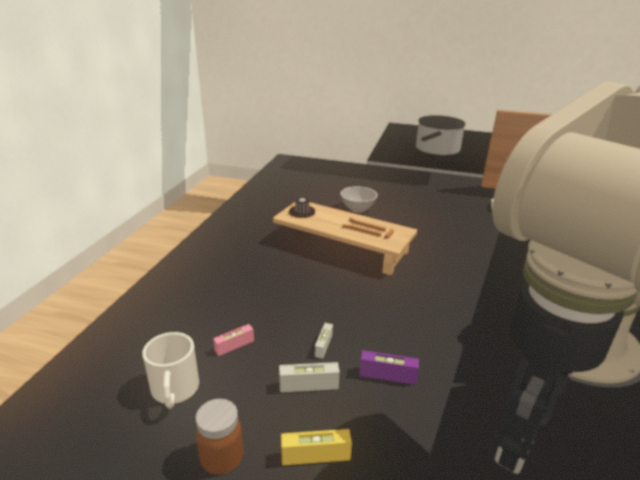

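View pics/top0.png

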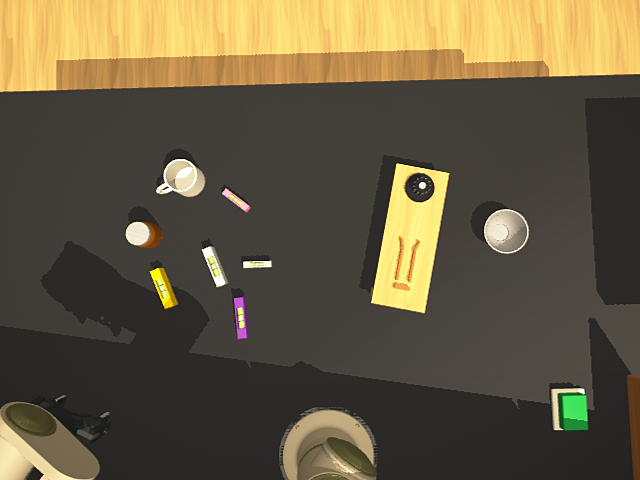

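The candidates, as top-view pixels, are white large (214,265), white small (257,264), yellow (163,287), purple (240,317) and pink (236,200). The level wanted is the larger white one at (214,265), side (309,377). I'll confirm that in a crop.

```bash
cat > h.py <<'E'
import numpy as np,cv2
from scipy.spatial.transform import Rotation as R
from scipy.optimize import least_squares
from rig import ctrl,cams
def q2R(q): return R.from_quat([q[1],q[2],q[3],q[0]]).as_matrix()
def proj(n,P):
    c=cams.camera_info(n); p=(np.atleast_2d(P)-c['xyz'])@q2R(c['attitude'])
    return np.c_[c['cx']+c['fx']*p[:,0]/-p[:,2], c['cy']+c['fy']*p[:,1]/p[:,2]]
def ray(n,uv,z):
    c=cams.camera_info(n); d=q2R(c['attitude'])@np.array([(uv[0]-c['cx'])/c['fx'],-(uv[1]-c['cy'])/c['fy'],-1])
    return c['xyz']+d*(z-c['xyz'][2])/d[2]
E
python3 - <<'E'
from h import *
t=cv2.imread('pics/top0.png');s=cv2.imread('pics/side0.png')
a=cv2.resize(t[225:305,180:290],None,fx=4,fy=4,interpolation=cv2.INTER_CUBIC)
b=cv2.resize(s[310:410,260:350],None,fx=4,fy=4,interpolation=cv2.INTER_CUBIC)
c=cv2.resize(t[150:325,360:460],None,fx=3,fy=3,interpolation=cv2.INTER_CUBIC)
o=np.zeros((525,1110,3),np.uint8);o[:320,:440]=a;o[:400,440:800]=b;o[:525,805:1105]=c
cv2.imwrite('pics/c1.png',cv2.resize(o,(800,378)))
for uv,z in(((165,290),20),((213,267),20),((408,263),90),((422,183),105),((415,220),70)): print(uv,ray('top',uv,z).round(1))
for uv,z in(((308,379),20),((368,223),90),((300,202),105),((331,222),70)): print(uv,ray('side',uv,z).round(1))
# board corners
for uv in((397,163),(450,173),(424,313),(371,303)): print(ray('top',uv,70).round(1))
E
```

```text
(165, 290) [419. 398.  20.]
(213, 267) [473.2 277.   20. ]
(408, 263) [ 469.2 -200.1   90. ]
(422, 183) [ 656.5 -237.7  105. ]
(415, 220) [ 572.7 -224.4   70. ]
(308, 379) [475.6 273.6  20. ]
(368, 223) [ 467.  -198.1   90. ]
(300, 202) [ 653.8 -230.   105. ]
(331, 222) [ 564.5 -212.    70. ]
[ 713.3 -186.1   70. ]
[ 685. -314.   70.]
[ 349.  -237.2   70. ]
[ 376.2 -111.4   70. ]
```

View pics/c1.png

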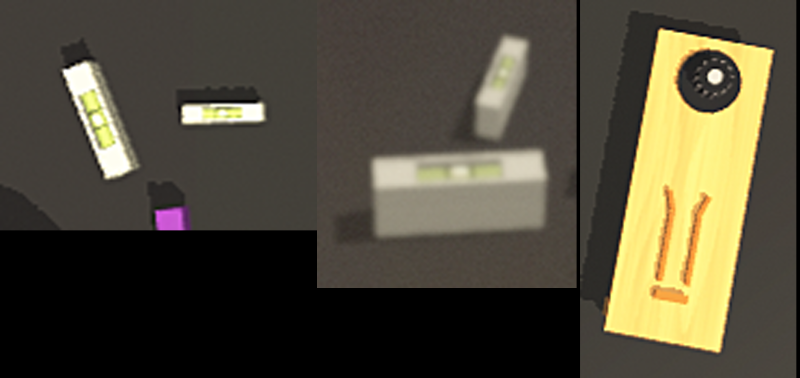

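The crop confirms the target: the large white block at top (213,265) and side (309,377). The small white one is the decoy. Next I'll fit the poses precisely from the silhouettes.

```bash
cat >> h.py <<'E'
def box(x,y,yaw,z0,z1,L,W,x0=None):
    c,s=np.cos(yaw),np.sin(yaw); xs=(-L/2,L/2) if x0 is None else (x0,x0+L)
    return np.array([[x+c*a-s*b,y+s*a+c*b,z] for a in xs for b in(-W/2,W/2) for z in(z0,z1)])
S=8
def ras(n,P,win):
    u0,v0,w,h=win; uv=(proj(n,P)-[u0,v0]+0.5)*S
    m=np.zeros((h*S,w*S),np.uint8); cv2.fillConvexPoly(m,cv2.convexHull(uv.astype(np.float32)).round().astype(np.int32),255)
    return cv2.resize(m,(w,h),interpolation=cv2.INTER_AREA)/255.
def bl(m): return cv2.GaussianBlur(m.astype(float),(0,0),1.5)
def fit(f,x0,st):
    from scipy.optimize import minimize
    x0=np.array(x0,float); st=np.array(st)
    sim=np.vstack([x0]+[x0+st*e for e in np.eye(len(x0))])
    r=minimize(f,x0,method='Nelder-Mead',options=dict(initial_simplex=sim,xatol=1e-3,fatol=1e-3,maxiter=600)); return r.x,r.fun
E
cat > fitlev.py <<'E'
from h import *
t=cv2.imread('pics/top0.png').astype(int);s=cv2.imread('pics/side0.png').astype(int)
wt=(190,230,50,70);ws=(265,350,85,55)
def crop(i,w): return i[w[1]:w[1]+w[3],w[0]:w[0]+w[2]]
mt=(crop(t,wt).max(2)>95)
ct,cs=crop(t,wt),crop(s,ws)
ms=(cs.max(2)>115)
def big(m):
    n,l,st,_=cv2.connectedComponentsWithStats(m.astype(np.uint8)); k=1+st[1:,4].argmax()
    o=(l==k).astype(np.uint8); return cv2.morphologyEx(o,cv2.MORPH_CLOSE,np.ones((7,7)))
mt,ms=big(mt),big(ms); print(mt.sum(),ms.sum())
cv2.imwrite('pics/m.png',np.hstack([cv2.resize(mt*255,None,fx=5,fy=5)[:275],cv2.resize(ms*255,None,fx=5,fy=5)]))
for use in((1,1),(1,0),(0,1)):
    f=lambda p: use[0]*((bl(ras('top',box(p[0],p[1],p[2]/100,0,40,100,22),wt))-bl(mt))**2).sum()+use[1]*((bl(ras('side',box(p[0],p[1],p[2]/100,0,40,100,22),ws))-bl(ms))**2).sum()
    print(use,fit(f,[473,277,25],[8,8,10]))
E
cat > fitboard.py <<'E'
from h import *
t=cv2.imread('pics/top0.png').astype(int)
w=(350,140,120,190); c=t[w[1]:w[1]+w[3],w[0]:w[0]+w[2]]
m=((c[:,:,2]-c[:,:,0])>40).astype(np.uint8); m=cv2.morphologyEx(m,cv2.MORPH_CLOSE,np.ones((3,3)))
cn,_=cv2.findContours(m,cv2.RETR_EXTERNAL,cv2.CHAIN_APPROX_NONE); cc=max(cn,key=cv2.contourArea); m[:]=0; cv2.drawContours(m,[cc],-1,1,-1)
def P(p):
    top=box(p[0],p[1],p[2]/100,70,70,345,130,-80)
    return top
f=lambda p:((bl(ras('top',P(p),w))-bl(m))**2).sum()
p,e=fit(f,[469,-200,-21],[8,8,5]); print(p,e)
yaw=p[2]/100;ex=np.array([np.cos(yaw),np.sin(yaw)])
print('knob',p[:2]+190*ex,'length view')
E
python3 fitlev.py; python3 fitboard.py
```

```text
521 1639
(1, 1) (array([476.23246089, 269.21725113,  36.99220208]), np.float64(58.88496631409073))
(1, 0) (array([475.181772  , 272.78135621,  37.43905811]), np.float64(1.0520576984279661))
(0, 1) (array([476.17558458, 267.23197207,  38.45019536]), np.float64(11.197254340495093))
[ 441.33639395 -190.77689576  -21.80675903] 15.545898771964715
knob [ 626.83668779 -231.88213854] length view
```

View pics/m.png

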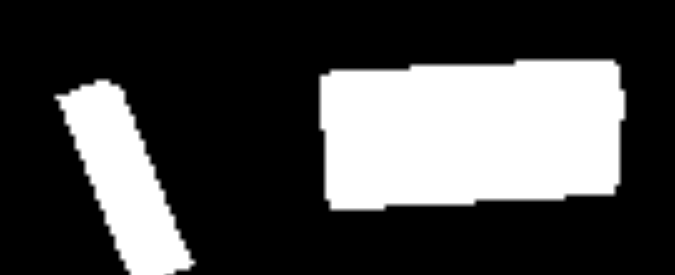

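```bash
python3 - <<'E'
from h import *
t=cv2.imread('pics/top0.png');
w=(350,140,120,190); c=t[w[1]:w[1]+w[3],w[0]:w[0]+w[2]].astype(int)
m=((c[:,:,2]-c[:,:,0])>40).astype(np.uint8); m=cv2.morphologyEx(m,cv2.MORPH_CLOSE,np.ones((3,3)))
cn,_=cv2.findContours(m,cv2.RETR_EXTERNAL,cv2.CHAIN_APPROX_NONE); cc=max(cn,key=cv2.contourArea); m0=m.copy();m[:]=0; cv2.drawContours(m,[cc],-1,1,-1)
for z in (65,70,75):
    f=lambda p:((bl(ras('top',box(p[0],p[1],p[2]/100,z,z,345,130),w))-bl(m))**2).sum()
    p,e=fit(f,[530,-212,-21],[8,8,5]); print(z,p,e)
    if z==70:p70=p
hole=(m-m0); n,l,st,ce=cv2.connectedComponentsWithStats(hole);k=1+st[1:,4].argmax(); print(st[k],ce[k]+w[:2])
# ray of skirt centre
kn=ray('top',ce[k]+w[:2],80); yaw=p70[2]/100; print('knob',kn)
ex=np.array([np.cos(yaw),np.sin(yaw)]);ey=np.array([-ex[1],ex[0]])
d=kn[:2]-p70[:2]; print('along',d@ex,'lat',d@ey)
# network walls: project model with slot_home guess at knob-190ex
for so in (185,190):
    h=kn[:2]-so*ex
im=cv2.resize(t[150:325,360:460],None,fx=4,fy=4,interpolation=cv2.INTER_CUBIC)
h=p70[:2]+(d@ex-190)*ex; print('home',h,'yaw',yaw)
def dr(pts):
    P=np.array([[*(h+a*ex+b*ey),z] for a,b,z in pts]); uv=((proj('top',P)-[360,150]+.5)*4).astype(int)
    cv2.polylines(im,[uv],True,(255,0,0),1)
for s in(1,-1): dr([(-40,s*12.25,80),(40,s*12.25,80),(40,s*18.25,80),(-40,s*18.25,80)])
dr([(-50,-18,80),(-50,18,80),(-56,18,80),(-56,-18,80)])
L=d@ex
dr([(190-L-172.5,-65,70),(190-L-172.5,65,70),(190-L+172.5,65,70),(190-L+172.5,-65,70)])
dr([(190+36*np.cos(a),36*np.sin(a),76) for a in np.linspace(0,6.28,40)])
dr([(190+19*np.cos(a),19*np.sin(a),105) for a in np.linspace(0,6.28,40)])
im=cv2.rotate(im,cv2.ROTATE_90_CLOCKWISE); cv2.imwrite('pics/b.png',im)
E
```

```text
65 [ 531.78558572 -211.28711538  -21.85444799] 25.15366267193548
70 [ 531.36524104 -210.73678439  -21.85419997] 15.71868821390242
75 [ 531.46075048 -209.73761138  -21.58309566] 10.354162789196947
[ 56  33  28  29 641] [419.31981279 187.26677067]
knob [ 650.55915191 -236.02668775   80.        ]
along 121.84185118983626 lat 1.1536458942417624
home [ 464.82826169 -195.95965246] yaw -0.21854199972342836
```

View pics/b.png

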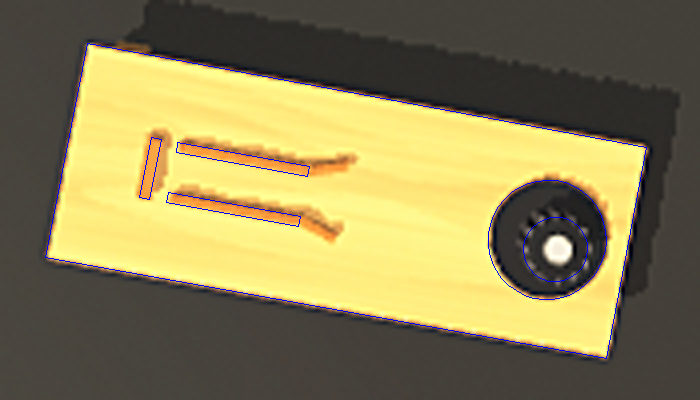

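```bash
python3 - <<'E'
from h import *
t=cv2.imread('pics/top0.png')
for p in ((395,262),(399,250),(405,275),(414,260),(400,287),(405,260),(423,240)): print(p,t[p[1],p[0]])
w=(380,225,50,75); c=t[w[1]:w[1]+w[3],w[0]:w[0]+w[2]].astype(float)
yel=np.array([110,220,250.])
g=c[:,:,1]; g0=np.median(g); soft=np.clip((g0-g)/(g0-140),0,1)
yaw=-.2185;ex=np.array([np.cos(yaw),np.sin(yaw)]);ey=np.array([-ex[1],ex[0]])
def model(p,z):
    h=p[:2];m=np.zeros((w[3],w[2]))
    for pts in ([(-40,12.25),(40,12.25),(40,18.25),(-40,18.25)],[(-40,-12.25),(40,-12.25),(40,-18.25),(-40,-18.25)],[(-50,-16),(-50,16),(-58,16),(-58,-16)]):
        m=np.maximum(m,ras('top',np.array([[*(h+a*ex+b*ey),z] for a,b in pts]),w))
    return m
# ignore mouth region: mask
for z in(75,80):
    def f(p):
        return ((bl(model(p,z))-bl(soft))**2)[12:].sum()
    p,e=fit(f,[465,-196],[4,4]); print(z,p,e, (p-[464.83,-195.96])@ex,(p-[464.83,-195.96])@ey)
E
```

```text
(395, 262) [141 252 255]
(399, 250) [103 197 250]
(405, 275) [138 247 255]
(414, 260) [ 73 178 251]
(400, 287) [ 66 165 248]
(405, 260) [126 235 255]
(423, 240) [130 239 255]
75 [ 469.60610199 -194.90436554] 86.45308937508752 4.433718770385887 2.0658296627922965
80 [ 469.08521652 -193.69223404] 85.84436300154164 3.662469704766993 3.13623114025265
```

```bash
cat >> h.py <<'E'
def plan(x,y,z,a):
    s=ctrl.sense(); M=q2R(s['ee_rot']); d=M.T@(np.array([x,y,z])-s['eef_pos'])
    cur=np.arctan2(M[1,0],M[0,0]); da=(a-cur+np.pi)%(2*np.pi)-np.pi
    T=np.array([[np.cos(a),np.sin(a),0],[np.sin(a),-np.cos(a),0],[0,0,-1]]).T
    rv=R.from_matrix(M.T@T).as_rotvec()
    print('pos',s['eef_pos'].round(1),'ang',round(cur,4),'t',s['time_s'],'F',s['force'].round(1))
    print('shift(norm)',(d/750).round(4),'turn(norm)',(rv/(np.pi/4)).round(4),'tool d mm',d.round(1))
E
python3 -c "
from h import *
plan(475.5,272,120,1.945)"
```

```text
pos [195.7 487.2 231.3] ang 1.189 t 0.9 F [-0.1  0.6  0.3]
shift(norm) [-0.1272  0.4532  0.1484] turn(norm) [ 0.000e+00  1.000e-04 -9.626e-01] tool d mm [-95.4 339.9 111.3]
```

Emit:
play_rows(
  steps=[
    [[-0.0127,0.0453,0.0148],[0,0,0]],
    [[-0.0127,0.0453,0.0148],[0,0,0]],
    [[-0.0127,0.0453,0.0148],[0,0,0]],
    [[-0.0127,0.0453,0.0148],[0,0,0]],
    [[-0.0127,0.0453,0.0148],[0,0,0]],
    [[-0.0127,0.0453,0.0148],[0,0,0]],
    [[-0.0127,0.0453,0.0148],[0,0,0]],
    [[-0.0127,0.0453,0.0148],[0,0,0]],
    [[-0.0127,0.0453,0.0148],[0,0,0]],
    [[-0.0127,0.0453,0.0148],[0,0,0]],
    [[0,0,0],[0,0,-0.1604]],
    [[0,0,0],[0,0,-0.1604]],
    [[0,0,0],[0,0,-0.1604]],
    [[0,0,0],[0,0,-0.1604]],
    [[0,0,0],[0,0,-0.1604]],
    [[0,0,0],[0,0,-0.1604]],
  ],
  grip=0.45,
  squeeze=40,
)

```text
time_s: 2.5
eef_pos: [475.5, 272.2, 120.3]
ee_rot: [0.0, 0.561, 0.828, 0.0]
force: [-0.4, 0.5, -0.0]
grip_width: 0.551
```

```bash
python3 -c "
from h import *
plan(475.5,272,13,1.945)
cv2.imwrite('pics/s1.png',cams.capture('side')[250:450,150:450,::-1].repeat(2,0).repeat(2,1))
print(ctrl.sense()['grip_width'])"
```

```text
pos [475.5 272.2 120.3] ang 1.95 t 2.5 F [-0.4  0.5 -0. ]
shift(norm) [-3.000e-04 -1.000e-04  1.431e-01] turn(norm) [ 0.0001 -0.      0.0064] tool d mm [-2.000e-01 -1.000e-01  1.073e+02]
0.55095145655653
```

View pics/s1.png

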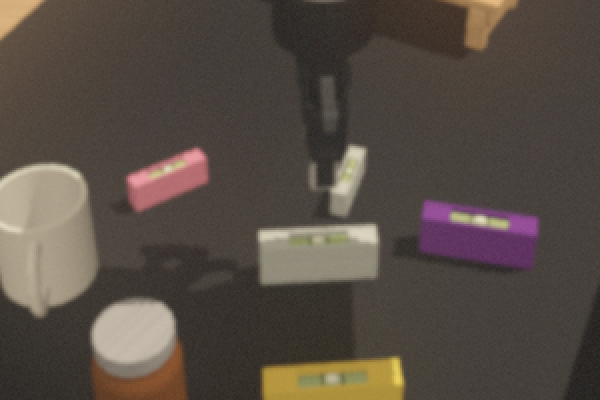

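The gripper is over the white level at about (318,255) in the crop. Going down.

Emit:
play_rows(
  steps=[
    [[0,0,0.03],[0,0,0]],
    [[0,0,0.03],[0,0,0]],
    [[0,0,0.03],[0,0,0]],
    [[0,0,0.025],[0,0,0]],
    [[0,0,0.018],[0,0,0]],
    [[0,0,0.01],[0,0,0]],
    [[0,0,0],[0,0,0]],
  ],
)

```text
time_s: 3.25
eef_pos: [475.2, 272.2, 12.5]
ee_rot: [-0.0, 0.564, 0.826, -0.0]
force: [-0.2, 0.1, 0.8]
grip_width: 0.554
```

Emit:
play_rows(
  steps=[
    [[0,0,0],[0,0,0]],
    [[0,0,0],[0,0,0]],
    [[0,0,0],[0,0,0]],
    [[0,0,0],[0,0,0]],
    [[0,0,0],[0,0,0]],
    [[0,0,0],[0,0,0]],
    [[0,0,0],[0,0,0]],
    [[0,0,0],[0,0,0]],
  ],
  grip=1.0,
  squeeze=40,
)

```text
time_s: 4.05
eef_pos: [476.1, 272.4, 14.0]
ee_rot: [0.001, 0.563, 0.826, 0.001]
force: [-0.4, -0.0, 6.0]
grip_width: 0.248
```

```bash
python3 -c "
from h import *
plan(475.5,272,150,1.95)
cv2.imwrite('pics/s2.png',cams.capture('side')[250:450,150:450,::-1].repeat(2,0).repeat(2,1))
print(ctrl.sense()['grip_width'])"
```

```text
pos [476.1 272.4  14. ] ang 1.9447 t 4.05 F [-0.4 -0.   6. ]
shift(norm) [-0.0002 -0.0005 -0.1813] turn(norm) [ 0.0024  0.0002 -0.0067] tool d mm [  -0.2   -0.4 -136. ]
0.24934591138327353
```

View pics/s2.png

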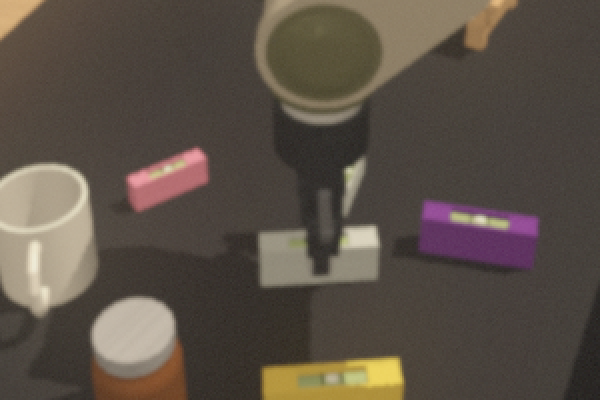

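Gripped: the opening is about 21 mm, with the fingers on the middle of the white level. Lifting it.

Emit:
play_rows(
  steps=[
    [[0,0,-0.02],[0,0,0]],
    [[0,0,-0.04],[0,0,0]],
    [[0,0,-0.04],[0,0,0]],
    [[0,0,-0.04],[0,0,0]],
    [[0,0,-0.04],[0,0,0]],
    [[0,0,-0.02],[0,0,0]],
    [[0,0,0],[0,0,0]],
  ],
)

```text
time_s: 4.8
eef_pos: [476.1, 272.5, 165.0]
ee_rot: [0.001, 0.563, 0.826, 0.002]
force: [0.4, 0.3, -1.3]
grip_width: 0.25
```

```bash
python3 -c "
from h import *
plan(562.2,-217.2,160,1.352)
print(ctrl.sense()['grip_width'])"
```

```text
pos [476.1 272.5 165. ] ang 1.9449 t 4.8 F [ 0.4  0.3 -1.3]
shift(norm) [-0.6498 -0.1318  0.0063] turn(norm) [ 0.0049 -0.0012  0.7549] tool d mm [-487.3  -98.8    4.7]
0.24977119113658633
```

Emit:
play_rows(
  steps=[
    [[-0.0464,-0.0094,0.0004],[0,0,0]],
    [[-0.0464,-0.0094,0.0004],[0,0,0]],
    [[-0.0464,-0.0094,0.0004],[0,0,0]],
    [[-0.0464,-0.0094,0.0004],[0,0,0]],
    [[-0.0464,-0.0094,0.0004],[0,0,0]],
    [[-0.0464,-0.0094,0.0004],[0,0,0]],
    [[-0.0464,-0.0094,0.0004],[0,0,0]],
    [[-0.0464,-0.0094,0.0004],[0,0,0]],
    [[-0.0464,-0.0094,0.0004],[0,0,0]],
    [[-0.0464,-0.0094,0.0004],[0,0,0]],
    [[-0.0464,-0.0094,0.0004],[0,0,0]],
    [[-0.0464,-0.0094,0.0004],[0,0,0]],
    [[-0.0464,-0.0094,0.0004],[0,0,0]],
    [[-0.0464,-0.0094,0.0004],[0,0,0]],
    [[0,0,0],[0,0,0.151]],
    [[0,0,0],[0,0,0.151]],
    [[0,0,0],[0,0,0.151]],
    [[0,0,0],[0,0,0.151]],
    [[0,0,0],[0,0,0.151]],
    [[0,0,0],[0,0,0]],
  ],
)

```text
time_s: 6.8
eef_pos: [561.1, -217.1, 157.3]
ee_rot: [-0.001, 0.78, 0.625, -0.0]
force: [0.5, -0.5, -1.8]
grip_width: 0.252
```

```bash
python3 -c "
from h import *
plan(562.2,-217.2,110,1.352)
s=cams.capture('side');t=cams.capture('top')
a=cv2.resize(s[150:280,250:450,::-1],None,fx=4,fy=4,interpolation=cv2.INTER_CUBIC)
b=cv2.resize(t[150:325,350:470,::-1],None,fx=3,fy=3,interpolation=cv2.INTER_CUBIC)
cv2.imwrite('pics/s3.png',a);cv2.imwrite('pics/t3.png',b)
"
```

```text
pos [ 561.1 -217.1  157.3] ang 1.3508 t 6.8 F [ 0.5 -0.5 -1.8]
shift(norm) [0.0001 0.0016 0.0631] turn(norm) [-0.0029 -0.0011 -0.0016] tool d mm [ 0.1  1.2 47.3]
```

View pics/s3.png

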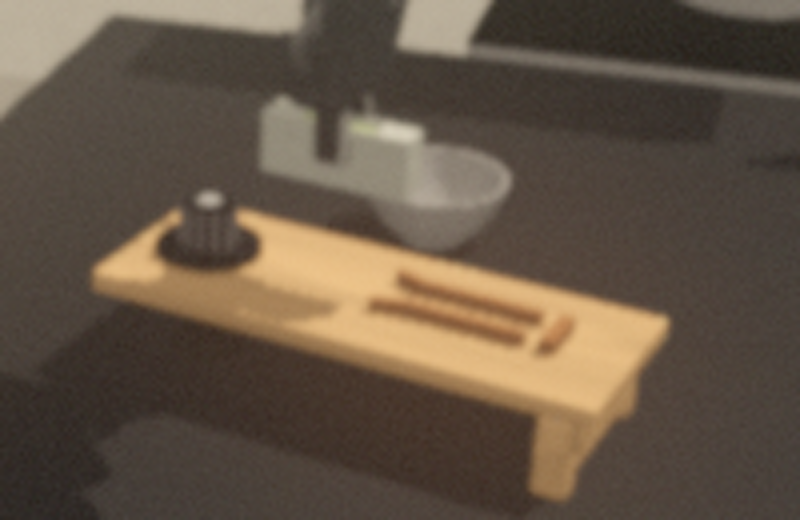

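View pics/t3.png

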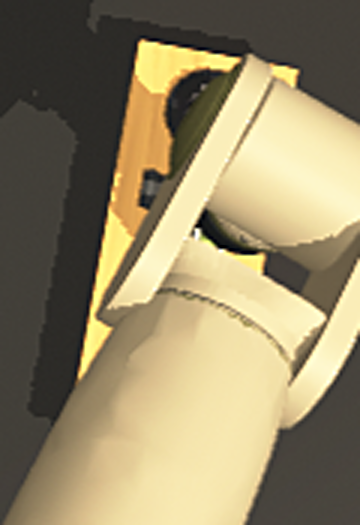

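Emit:
play_rows(
  steps=[
    [[0,0.0016,0.02],[0,0,0]],
    [[0,0,0.03],[0,0,0]],
    [[0,0,0.02],[0,0,0]],
    [[0,0,0.009],[0,0,0]],
    [[0,0,0],[0,0,0]],
    [[0,0,0],[0,0,0]],
  ],
)

```text
time_s: 7.5
eef_pos: [563.1, -217.8, 100.3]
ee_rot: [0.001, 0.78, 0.626, 0.0]
force: [0.1, -0.4, -0.8]
grip_width: 0.251
```

```bash
python3 -c "
from h import *
plan(562.2,-217.2,90,1.352)
s=cams.capture('side')
im=cv2.resize(s[150:280,250:450,::-1],None,fx=4,fy=4,interpolation=cv2.INTER_CUBIC)
p=ctrl.sense()['eef_pos'];yaw=-.2185;ex=np.array([np.cos(yaw),np.sin(yaw)]);ey=np.array([-ex[1],ex[0]])
def dr(P,col):
    uv=((proj('side',P)-[250,150]+.5)*4).astype(int); cv2.polylines(im,[uv],True,col,1)
for z in(0,40):
    dr(np.array([[*(p[:2]+a*ex+b*ey),p[2]-14+z] for a,b in((-50,-11),(50,-11),(50,11),(-50,11))]),(255,0,0))
h=np.array([466.,-196])
for sgn in(1,-1): dr(np.array([[*(h+a*ex+sgn*b*ey),80] for a,b in((-40,12.25),(40,12.25),(40,18.25),(-40,18.25))]),(0,0,255))
L=122.
dr(np.array([[*(h+a*ex+b*ey),70] for a,b in((190-L-172.5,-65),(190-L-172.5,65),(190-L+172.5,65),(190-L+172.5,-65))]),(0,255,0))
dr(np.array([[*(h+(190+36*np.cos(a))*ex+36*np.sin(a)*ey),76] for a in np.linspace(0,6.28,40)]),(0,255,0))
cv2.imwrite('pics/s4.png',im)
"
```

```text
pos [ 563.1 -217.8  100.3] ang 1.3527 t 7.5 F [ 0.1 -0.4 -0.8]
shift(norm) [ 0.0005 -0.0013  0.0137] turn(norm) [0.0013 0.0005 0.001 ] tool d mm [ 0.4 -1.  10.3]
```

View pics/s4.png

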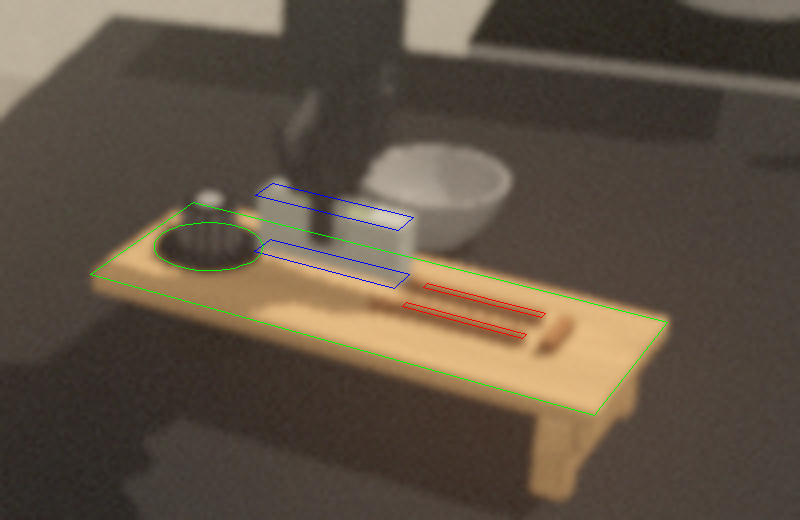

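The side view confirms the board model: the green outline matches. The level is in line, with its front end at the flare. Lowering it to contact.

Emit:
play_rows(
  steps=[
    [[0.001,0,0.005],[0,0,0]],
    [[0,0,0.005],[0,0,0]],
    [[0,0,0.003],[0,0,0]],
    [[0,0,0.002],[0,0,0]],
    [[0,0,0],[0,0,0]],
  ],
)

```text
time_s: 8.05
eef_pos: [562.8, -216.8, 88.1]
ee_rot: [-0.0, 0.78, 0.626, -0.0]
force: [0.2, 0.2, -1.1]
grip_width: 0.249
```

Emit:
play_rows(
  steps=[
    [[0,0,0.002],[0,0,0]],
    [[0,0,0.002],[0,0,0]],
    [[0,0,0],[0,0,0]],
  ],
)

```text
time_s: 8.35
eef_pos: [562.8, -216.8, 85.1]
ee_rot: [-0.0, 0.78, 0.626, -0.0]
force: [-0.2, 0.2, -1.5]
grip_width: 0.25
```

Emit:
play_rows(
  steps=[
    [[0,0,0.0015],[0,0,0]],
    [[0,0,0.0015],[0,0,0]],
    [[0,0,0.0015],[0,0,0]],
    [[0,0,0],[0,0,0]],
  ],
)

```text
time_s: 8.75
eef_pos: [563.1, -217.0, 82.6]
ee_rot: [0.0, 0.78, 0.626, 0.0]
force: [-2.6, 0.4, 5.6]
grip_width: 0.248
```

Emit:
play_rows(
  steps=[
    [[0,0,-0.0012],[0,0,0]],
    [[0,-0.005,0],[0,0,0]],
    [[0,-0.008,0],[0,0,0]],
    [[0,-0.008,0],[0,0,0]],
    [[0,0,0],[0,0,0]],
  ],
)

```text
time_s: 9.25
eef_pos: [547.4, -213.9, 83.5]
ee_rot: [0.001, 0.78, 0.626, 0.0]
force: [0.6, -1.6, 4.7]
grip_width: 0.251
```

Emit:
play_rows(
  steps=[
    [[0,-0.006,-0.0006],[0,0,0]],
    [[0,-0.008,0],[0,0,0]],
    [[0,-0.008,0],[0,0,0]],
    [[0,0,0],[0,0,0]],
  ],
)

```text
time_s: 9.65
eef_pos: [531.0, -210.2, 83.5]
ee_rot: [0.0, 0.78, 0.626, -0.0]
force: [-0.3, -4.4, 3.3]
grip_width: 0.248
```

```bash
cat > look.py <<'E'
from h import *
import sys
plan(466,-196,84,1.352)
s=cams.capture('side')
cv2.imwrite(sys.argv[1],cv2.resize(s[180:260,280:430,::-1],None,fx=5,fy=5,interpolation=cv2.INTER_CUBIC))
E
python3 look.py pics/s5.png
```

```text
pos [ 531.  -210.2   83.5] ang 1.3519 t 9.65 F [-0.3 -4.4  3.3]
shift(norm) [-0.0004 -0.0887 -0.0007] turn(norm) [ 0.0001  0.0009 -0.0001] tool d mm [ -0.3 -66.5  -0.5]
```

View pics/s5.png

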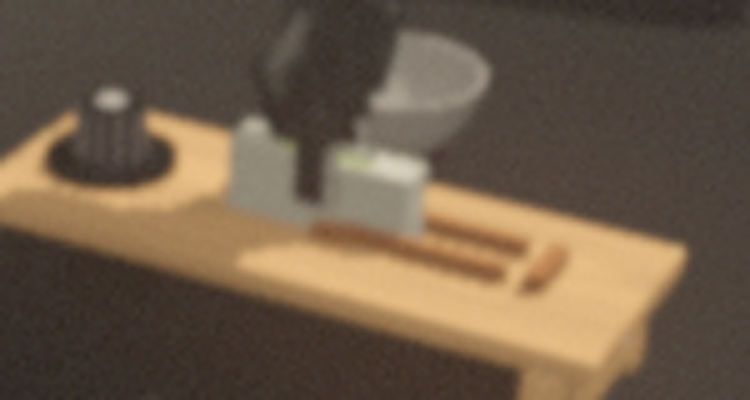

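The level's front end is between the walls. The +y wall pushes it with about 4 N, so I'll shift about 1 mm to −y and carry on.

Emit:
play_rows(
  steps=[
    [[-0.0014,-0.006,0],[0,0,0]],
    [[0,-0.008,0],[0,0,0]],
    [[0,-0.008,0],[0,0,0]],
    [[0,0,0],[0,0,0]],
  ],
)

```text
time_s: 10.1
eef_pos: [514.3, -207.0, 83.4]
ee_rot: [-0.0, 0.78, 0.626, -0.0]
force: [1.0, -1.0, 4.5]
grip_width: 0.246
```

Emit:
play_rows(
  steps=[
    [[-0.0003,-0.006,-0.0005],[0,0,0]],
    [[0,-0.008,0],[0,0,0]],
    [[0,-0.008,0],[0,0,0]],
    [[0,0,0],[0,0,0]],
  ],
)

```text
time_s: 10.5
eef_pos: [497.7, -203.5, 83.5]
ee_rot: [-0.001, 0.78, 0.626, -0.001]
force: [-2.9, -0.1, 4.5]
grip_width: 0.25
```

Emit:
play_rows(
  steps=[
    [[0,-0.006,-0.0005],[0,0,0]],
    [[0,-0.008,0],[0,0,0]],
    [[0,-0.008,0],[0,0,0]],
    [[0,-0.004,0],[0,0,0]],
    [[0,0,0],[0,0,0]],
  ],
)

```text
time_s: 11.0
eef_pos: [479.0, -199.4, 83.8]
ee_rot: [-0.001, 0.78, 0.626, -0.0]
force: [-1.1, -0.8, -1.8]
grip_width: 0.252
```

Emit:
play_rows(
  steps=[
    [[0,-0.006,0.0004],[0,0,0]],
    [[0,-0.006,0],[0,0,0]],
    [[0,-0.003,0],[0,0,0]],
    [[0,0,0],[0,0,0]],
  ],
)

```text
time_s: 11.4
eef_pos: [468.4, -197.1, 83.7]
ee_rot: [-0.0, 0.78, 0.626, -0.0]
force: [-0.3, -0.5, -1.3]
grip_width: 0.251
```

Emit:
play_rows(
  steps=[
    [[0,-0.002,0.0004],[0,0,0]],
    [[0,-0.002,0],[0,0,0]],
    [[0,-0.002,0],[0,0,0]],
    [[0,0,0],[0,0,0]],
  ],
)

```text
time_s: 11.8
eef_pos: [467.2, -197.1, 84.5]
ee_rot: [0.003, 0.78, 0.625, 0.002]
force: [12.7, -0.7, -3.3]
grip_width: 0.25
```

```bash
python3 look.py pics/s6.png
```

```text
pos [ 467.2 -197.1   84.5] ang 1.3509 t 11.8 F [12.7 -0.7 -3.3]
shift(norm) [ 0.0011 -0.0019  0.0007] turn(norm) [ 0.0103  0.0013 -0.0013] tool d mm [ 0.8 -1.4  0.5]
```

View pics/s6.png

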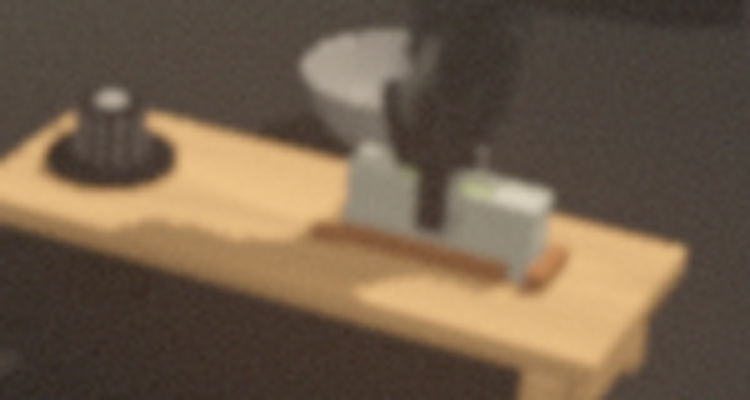

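The end stop gives 12.7 N at x≈467, and the picture shows the level's end touching the stop block. I'll ease off, lower slightly and release.

Emit:
play_rows(
  steps=[
    [[0,0.003,0.0013],[0,0,0]],
    [[0,0,0],[0,0,0]],
  ],
)

```text
time_s: 12.05
eef_pos: [467.6, -197.1, 83.3]
ee_rot: [0.001, 0.78, 0.626, 0.0]
force: [3.8, 0.4, 4.6]
grip_width: 0.25
```

Emit:
play_rows(
  steps=[
    [[0,0,0],[0,0,0]],
    [[0,0,0],[0,0,0]],
    [[0,0,0],[0,0,0]],
    [[0,0,0],[0,0,0]],
    [[0,0,0],[0,0,0]],
    [[0,0,0],[0,0,0]],
  ],
  grip=0.3,
)

```text
time_s: 12.65
eef_pos: [466.7, -196.8, 82.5]
ee_rot: [-0.0, 0.78, 0.626, -0.0]
force: [-0.2, -0.4, 0.8]
grip_width: 0.7
```

Emit:
play_rows(
  steps=[
    [[0,0,-0.015],[0,0,0]],
    [[0,0,-0.03],[0,0,0]],
    [[0,0,-0.05],[0,0,0]],
    [[0,0,-0.05],[0,0,0]],
    [[0,0.03,-0.03],[0,0,0]],
    [[0,0.05,0],[0,0,0]],
    [[0,0.05,0],[0,0,0]],
    [[0,0.05,0],[0,0,0]],
    [[0,0.05,0],[0,0,0]],
    [[0,0.02,0],[0,0,0]],
  ],
)

```text
time_s: 13.65
eef_pos: [651.6, -237.6, 213.6]
ee_rot: [0.0, 0.78, 0.626, 0.0]
force: [-1.2, 1.1, 0.2]
grip_width: 0.7
```

```bash
python3 - <<'E'
from h import *
plan(652,-237,150,1.352)
s=cams.capture('side');t=cams.capture('top')
cv2.imwrite('pics/side7.png',s[:,:,::-1]);cv2.imwrite('pics/top7.png',t[:,:,::-1])
cv2.imwrite('pics/s7.png',cv2.resize(s[190:260,280:430,::-1],None,fx=5,fy=5,interpolation=cv2.INTER_CUBIC))
cv2.imwrite('pics/t7.png',cv2.resize(t[150:325,350:470,::-1],None,fx=3.4,fy=3.4,interpolation=cv2.INTER_CUBIC))
E
```

```text
pos [ 651.6 -237.6  213.6] ang 1.3524 t 13.65 F [-1.2  1.1  0.2]
shift(norm) [0.001  0.0004 0.0848] turn(norm) [ 0.0003 -0.0001  0.0005] tool d mm [ 0.7  0.3 63.6]
```

View pics/s7.png

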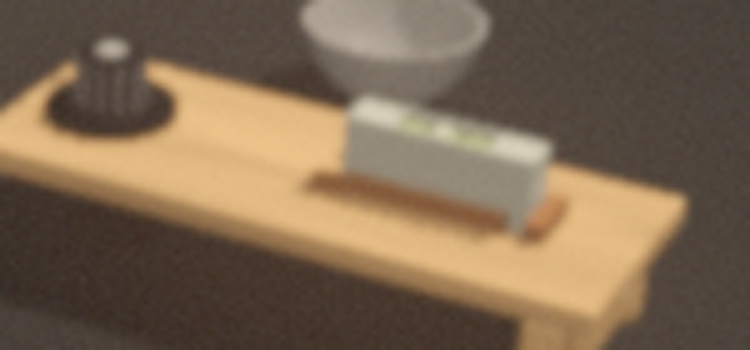

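View pics/t7.png

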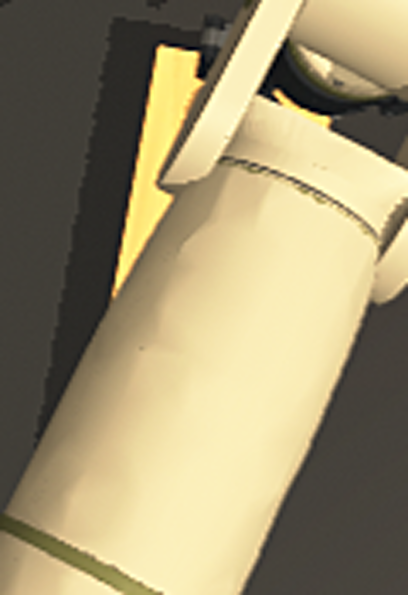

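The level lies home: its end is at the stop around crop (540,210), and the pale bubble shows between the green parts at about (445,130). Next I'll measure the bubble with sub-pixel profiles.

```bash
cat > bub.py <<'E'
from h import *
import sys
n=int(sys.argv[1]); cam='side'
im=np.mean([cams.capture(cam).astype(float) for _ in range(n)],0)
np.save('pics/b_last.npy',im)
yaw=-.2185;ex=np.array([np.cos(yaw),np.sin(yaw)]);ey=np.array([-ex[1],ex[0]])
h=np.array([466.,-196.5]); zt=float(sys.argv[2]) if len(sys.argv)>2 else 109.
a=np.arange(-60,61,1.)
for lat in(4,0,-4):
    P=np.array([[*(h+x*ex+lat*ey),zt] for x in a]); uv=proj(cam,P).astype(np.float32)
    sm=cv2.remap(im.astype(np.float32),uv[:,0].reshape(1,-1),uv[:,1].reshape(1,-1),cv2.INTER_CUBIC)[0]
    print('lat',lat); print('R-B',[int(v) for v in (sm[:,1]-sm[:,2])[::3]]); print('Br',[int(v) for v in sm[:,2][::3]])
c=im[205:235,335:400].astype(np.uint8)[:,:,::-1]
cv2.imwrite('pics/bub.png',cv2.resize(c,None,fx=12,fy=12,interpolation=cv2.INTER_CUBIC))
E
python3 bub.py 6
```

```text
lat 4
R-B [42, 35, 24, 19, 19, 20, 20, 21, 20, 20, 21, 23, 29, 34, 36, 36, 35, 34, 35, 32, 27, 25, 27, 32, 36, 37, 37, 34, 28, 22, 20, 20, 20, 20, 20, 20, 20, 23, 34, 40, 42]
Br [98, 104, 122, 146, 163, 170, 171, 173, 172, 172, 171, 167, 156, 146, 145, 145, 142, 139, 146, 153, 160, 162, 151, 142, 142, 144, 143, 144, 153, 164, 168, 171, 172, 170, 169, 169, 159, 138, 112, 97, 93]
lat 0
R-B [29, 26, 20, 19, 20, 20, 20, 20, 20, 20, 21, 22, 29, 38, 41, 42, 41, 39, 38, 36, 31, 27, 27, 32, 39, 42, 41, 40, 34, 24, 20, 20, 20, 20, 21, 20, 20, 20, 22, 29, 30]
Br [80, 83, 108, 141, 166, 179, 183, 183, 183, 184, 182, 177, 161, 145, 142, 143, 138, 133, 141, 154, 169, 172, 162, 144, 138, 141, 142, 142, 151, 169, 179, 182, 183, 183, 182, 181, 171, 146, 108, 82, 72]
lat -4
R-B [16, 16, 15, 18, 20, 20, 20, 20, 20, 20, 20, 21, 25, 33, 38, 40, 40, 37, 36, 36, 31, 27, 26, 27, 33, 39, 40, 39, 34, 27, 21, 20, 20, 21, 20, 20, 21, 19, 17, 17, 18]
Br [66, 67, 90, 133, 167, 181, 185, 187, 187, 186, 186, 182, 165, 143, 136, 137, 133, 128, 132, 144, 164, 174, 166, 146, 134, 135, 137, 137, 146, 165, 179, 185, 187, 186, 186, 185, 178, 154, 110, 73, 58]
```

View pics/bub.png

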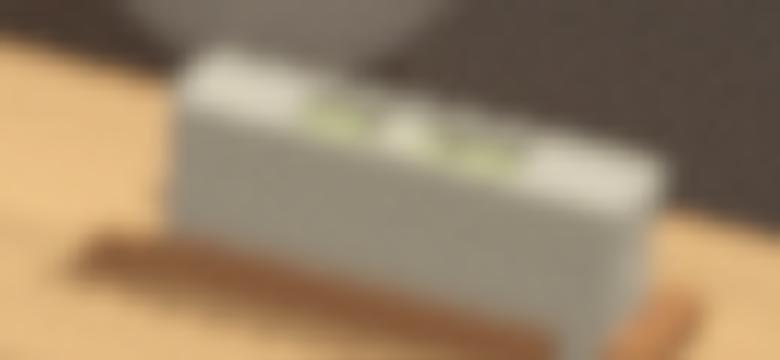

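The bubble reads about +2 to +3 mm toward the knob while floating, so I expect to need about 1.0 rad. Now down onto the knob.

Emit:
play_rows(
  steps=[
    [[0,0,0.03],[0,0,0]],
    [[0,0,0.04],[0,0,0]],
    [[0,0,0.04],[0,0,0]],
    [[0,0,0.03],[0,0,0]],
    [[0,0,0.02],[0,0,0]],
    [[0,0,0.012],[0,0,0]],
    [[0,0,0.008],[0,0,0]],
    [[0,0,0],[0,0,0]],
  ],
)

```text
time_s: 14.85
eef_pos: [649.8, -237.5, 78.8]
ee_rot: [0.0, 0.78, 0.626, 0.0]
force: [-1.2, -0.5, -0.5]
grip_width: 0.7
```

```bash
python3 look.py pics/s8.png; python3 bub.py 4 | head -3
```

```text
pos [ 649.8 -237.5   78.8] ang 1.3519 t 14.85 F [-1.2 -0.5 -0.5]
shift(norm) [ 0.0009 -0.2512 -0.0069] turn(norm) [ 0.0001  0.     -0.0001] tool d mm [   0.6 -188.4   -5.2]
lat 4
R-B [41, 35, 24, 19, 19, 20, 20, 20, 20, 20, 21, 23, 30, 35, 37, 36, 35, 34, 34, 32, 27, 26, 27, 32, 36, 37, 37, 34, 28, 22, 20, 20, 20, 20, 20, 20, 20, 24, 34, 41, 42]
Br [98, 103, 124, 146, 163, 169, 171, 173, 173, 172, 171, 167, 156, 144, 144, 146, 142, 140, 147, 153, 159, 162, 152, 142, 141, 145, 143, 144, 153, 163, 167, 171, 173, 171, 169, 168, 159, 138, 111, 97, 94]
```

View pics/s8.png

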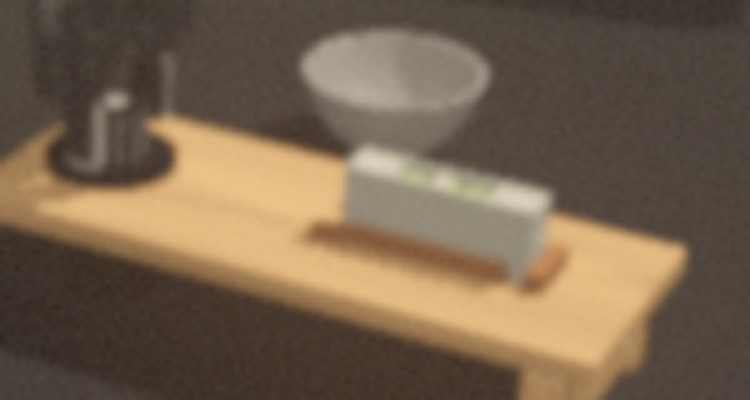

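```bash
python3 - <<'E'
from h import *
p=ctrl.sense()['eef_pos'];yaw=-.2185;ex=np.array([np.cos(yaw),np.sin(yaw)]);ey=np.array([-ex[1],ex[0]])
im=cv2.imread('pics/s8.png')
def dr(P,c):
    uv=((proj('side',P)-[280,180]+.5)*5).astype(int);cv2.polylines(im,[uv],True,c,1)
for l0 in(30,):
    dr(np.array([[*(p[:2]+a*ex+l0*ey),z] for a,z in((-11,82),(11,82),(11,120),(-11,120))]),(255,0,0))
for k in(np.array([650.5,-237.8]),):
    for r,z in((36,76),(19,105)): dr(np.array([[*(k+r*np.cos(t)*ex+r*np.sin(t)*ey),z] for t in np.linspace(0,6.28,30)]),(0,255,0))
cv2.imwrite('pics/s9.png',cv2.resize(im[40:220,0:250],None,fx=3,fy=3))
E
```

```text
(no output)
```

View pics/s9.png

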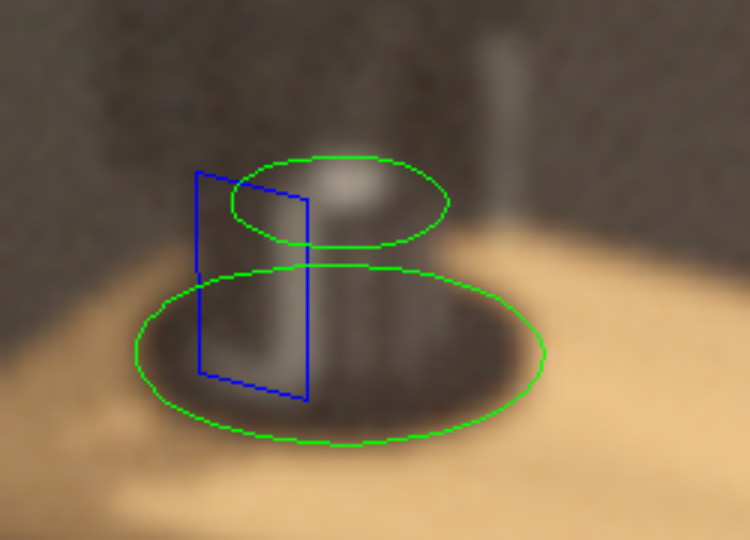

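The finger and knob, compared in the same picture, say the knob is about 3 mm farther along +x than the gripper. I'll correct that and close.

Emit:
play_rows(
  steps=[
    [[0,0.0044,0],[0,0,0]],
    [[0,0,0],[0,0,0]],
  ],
)

```text
time_s: 15.3
eef_pos: [653.4, -238.3, 79.0]
ee_rot: [0.0, 0.78, 0.626, 0.0]
force: [0.1, 0.3, 0.8]
grip_width: 0.699
```

Emit:
play_rows(
  steps=[
    [[0,0,0],[0,0,0]],
    [[0,0,0],[0,0,0]],
    [[0,0,0],[0,0,0]],
    [[0,0,0],[0,0,0]],
    [[0,0,0],[0,0,0]],
    [[0,0,0],[0,0,0]],
  ],
  grip=1.0,
  squeeze=40,
)

```text
time_s: 15.9
eef_pos: [653.0, -238.3, 78.9]
ee_rot: [0.0, 0.78, 0.626, 0.0]
force: [-0.6, -0.1, 2.6]
grip_width: 0.433
```

Emit:
play_rows(
  steps=[
    [[0,0,0.002],[0,0,0]],
    [[0,0,0.002],[0,0,0]],
    [[0,0,0.002],[0,0,0]],
    [[0,0,0],[0,0,0]],
  ],
)

```text
time_s: 16.3
eef_pos: [653.5, -238.5, 75.0]
ee_rot: [0.001, 0.78, 0.626, 0.0]
force: [0.1, 0.5, 7.1]
grip_width: 0.429
```

Emit:
play_rows(
  steps=[
    [[0,0,0.002],[0,0,0]],
    [[0,0,0.002],[0,0,0]],
    [[0,0,0],[0,0,0]],
  ],
)

```text
time_s: 16.6
eef_pos: [653.7, -238.6, 73.1]
ee_rot: [0.001, 0.78, 0.626, 0.0]
force: [-1.5, 0.5, 11.6]
grip_width: 0.435
```

Emit:
play_rows(
  steps=[
    [[0,0,0.002],[0,0,0]],
    [[0,0,0.0],[0,0,0]],
    [[0,0,0],[0,0,0]],
  ],
)

```text
time_s: 16.9
eef_pos: [653.8, -238.8, 72.8]
ee_rot: [0.002, 0.78, 0.626, 0.001]
force: [-3.7, 2.1, 18.2]
grip_width: 0.432
```

```bash
python3 bub.py 6 | sed -n 4,6p; python3 look.py pics/s10.png
```

```text
lat 0
R-B [23, 22, 20, 19, 19, 20, 19, 20, 20, 20, 21, 21, 25, 34, 39, 41, 38, 31, 26, 26, 31, 37, 36, 35, 36, 37, 38, 38, 32, 25, 21, 20, 20, 20, 20, 20, 21, 18, 15, 13, 13]
Br [72, 77, 97, 132, 163, 181, 186, 185, 185, 186, 185, 180, 166, 147, 137, 134, 142, 160, 170, 167, 152, 138, 126, 125, 132, 132, 130, 136, 151, 169, 182, 185, 185, 185, 185, 182, 165, 128, 84, 58, 49]
pos [ 653.7 -238.8   72.8] ang 1.3519 t 17.2 F [-3.5  1.2 18.7]
shift(norm) [ 0.0013 -0.2567 -0.0158] turn(norm) [ 0.0043  0.0018 -0.0001] tool d mm [   1.  -192.5  -11.9]
```

View pics/s10.png

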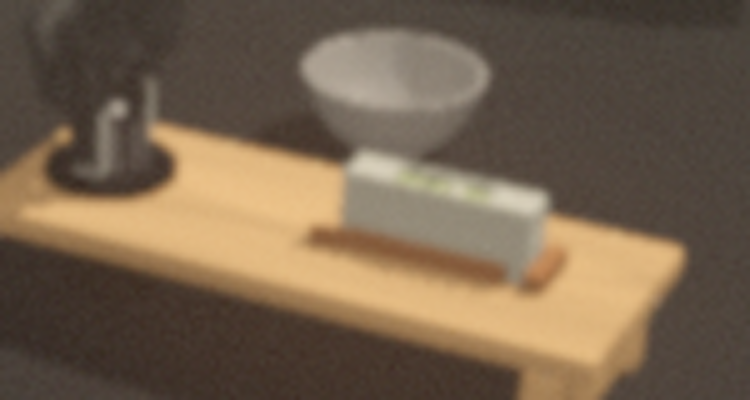

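The board is on the hard stop: z stays at 72.8 while the force rises to 18 N. The bubble moved to about −5 mm, seen at crop (455,185). Turning clockwise about 0.47 rad first, and rising about 4 mm/rad.

Emit:
play_rows(
  steps=[
    [[0,0,-0.0005],[0,0,0.12]],
    [[0,0,-0.0005],[0,0,0.12]],
    [[0,0,-0.0005],[0,0,0.12]],
    [[0,0,-0.0005],[0,0,0.12]],
    [[0,0,-0.0005],[0,0,0.12]],
    [[0,0,0],[0,0,0]],
    [[0,0,0],[0,0,0]],
  ],
)

```text
time_s: 17.95
eef_pos: [653.6, -238.8, 74.6]
ee_rot: [0.002, 0.905, 0.426, 0.001]
force: [-5.6, 1.9, 18.0]
grip_width: 0.433
```

```bash
cat > bf.py <<'E'
from h import *
import sys
from scipy.special import erf
def est(im,h,yaw,zt,cam='side',pr=True):
    ex=np.array([np.cos(yaw),np.sin(yaw)]);ey=np.array([-ex[1],ex[0]])
    a=np.arange(-38,39,1.); acc=0
    for lat in(3,1.5,0,-1.5,-3):
        P=np.array([[*(h+x*ex+lat*ey),zt] for x in a]); uv=proj(cam,P).astype(np.float32)
        acc=acc+cv2.remap(im.astype(np.float32),uv[:,0].reshape(1,-1),uv[:,1].reshape(1,-1),cv2.INTER_CUBIC)[0]/5
    B=acc[:,2]
    st=lambda x,s:.5*(1+erf(x/(s*1.414)))
    def m(q):
        c,hl,w,g,r,rd,b,bw,bh,s,sl=q
        v=st(a-c+hl,s)-st(a-c-hl,s)
        ring=lambda o:st(a-c-o+1,s)-st(a-c-o-1,s)
        return w+sl*a-g*v-rd*(ring(r)+ring(-r))+bh*(st(a-b+bw,s)-st(a-b-bw,s))
    best=None
    for b0 in(-13,-9,-6,-3,0,3,6,9,13):
        q=least_squares(lambda q:m(q)-B,[1,24,184,45,9,20,b0,4,40,3,0],bounds=([-6,20,100,10,5,0,-20,2.5,10,1.5,-1],[6,28,255,120,13,120,20,7,120,6,1]))
        if best is None or q.cost<best.cost: best=q
    q=best.x
    if pr: print('centre %.2f bubble %.2f off %.2f | hl %.1f r %.1f bw %.1f s %.1f cost %.1f'%(q[0],q[6],q[6]-q[0],q[1],q[4],q[7],q[9],best.cost))
    return q
if __name__=='__main__':
    n=int(sys.argv[1])
    im=np.mean([cams.capture('side').astype(float) for _ in range(n)],0); np.save(f'pics/b_{sys.argv[2]}.npy',im)
    est(im,np.array([466.,-196.5]),-.2185,109.)
    s=ctrl.sense();print(s['time_s'],s['eef_pos'].round(1),s['force'].round(1),s['wrist_torque'].round(2))
E
python3 bf.py 4 p1
python3 - <<'E'
from bf import *
im=np.load('pics/b_last.npy'); est(im,np.array([466.,-196.5]),-.2185,109.)
for f in('pics/side7.png',): est(cv2.imread(f)[:,:,::-1].astype(float),np.array([466.,-196.5]),-.2185,109.)
est(cv2.imread('pics/side0.png')[:,:,::-1].astype(float),np.array([475.5,270.]),.374,40.)
E
```

```text
centre 1.64 bubble -5.42 off -7.07 | hl 24.3 r 5.0 bw 4.8 s 3.2 cost 22.2
18.15 [ 653.6 -238.7   74.6] [-3.5  0.9 17.8] [0.22 1.12 0.  ]
centre 1.33 bubble -4.84 off -6.18 | hl 24.1 r 5.5 bw 4.7 s 3.1 cost 28.4
centre 0.82 bubble 2.65 off 1.83 | hl 25.1 r 8.5 bw 5.0 s 2.6 cost 18.7
centre -0.22 bubble -0.61 off -0.39 | hl 25.5 r 7.7 bw 4.5 s 1.7 cost 14.2
```

Emit:
play_rows(
  steps=[
    [[0,0,0],[0,0,0]],
    [[0,0,0],[0,0,0]],
    [[0,0,0],[0,0,0]],
    [[0,0,0],[0,0,0]],
    [[0,0,0],[0,0,0]],
    [[0,0,0],[0,0,0]],
    [[0,0,0],[0,0,0]],
    [[0,0,0],[0,0,0]],
  ],
)

```text
time_s: 18.95
eef_pos: [653.6, -238.7, 74.6]
ee_rot: [0.001, 0.905, 0.426, 0.001]
force: [-4.4, 1.8, 18.7]
grip_width: 0.435
```

```bash
python3 bf.py 6 p2
```

```text
centre 1.56 bubble -4.26 off -5.81 | hl 24.2 r 5.0 bw 4.2 s 3.3 cost 18.9
19.25 [ 653.6 -238.7   74.6] [-4.4  0.9 17.1] [ 0.25  1.15 -0.06]
```

Emit:
play_rows(
  steps=[
    [[0,0,-0.0005],[0,0,0.12]],
    [[0,0,-0.0005],[0,0,0.12]],
    [[0,0,-0.0005],[0,0,0.12]],
    [[0,0,-0.0005],[0,0,0.12]],
    [[0,0,-0.0005],[0,0,0.12]],
    [[0,0,-0.0005],[0,0,0.12]],
    [[0,0,-0.0003],[0,0,0.06]],
    [[0,0,0],[0,0,0]],
    [[0,0,0],[0,0,0]],
    [[0,0,0],[0,0,0]],
    [[0,0,0],[0,0,0]],
    [[0,0,0],[0,0,0]],
    [[0,0,0],[0,0,0]],
    [[0,0,0],[0,0,0]],
    [[0,0,0],[0,0,0]],
    [[0,0,0],[0,0,0]],
    [[0,0,0],[0,0,0]],
    [[0,0,0],[0,0,0]],
    [[0,0,0],[0,0,0]],
    [[0,0,0],[0,0,0]],
  ],
)

```text
time_s: 21.25
eef_pos: [653.6, -238.6, 77.1]
ee_rot: [0.001, 0.991, 0.134, 0.001]
force: [-5.9, 2.8, 18.6]
grip_width: 0.43
```

```bash
python3 bf.py 8 p3
```

```text
centre 1.09 bubble -0.10 off -1.19 | hl 24.9 r 9.4 bw 3.8 s 2.6 cost 23.2
21.65 [ 653.6 -238.6   77.1] [-4.9  2.1 18.7] [ 0.38  1.05 -0.06]
```

Emit:
play_rows(
  steps=[
    [[0,0,-0.0004],[0,0,0.08]],
    [[0,0,-0.0003],[0,0,0.07]],
    [[0,0,0],[0,0,0]],
    [[0,0,0],[0,0,0]],
    [[0,0,0],[0,0,0]],
    [[0,0,0],[0,0,0]],
    [[0,0,0],[0,0,0]],
    [[0,0,0],[0,0,0]],
    [[0,0,0],[0,0,0]],
    [[0,0,0],[0,0,0]],
    [[0,0,0],[0,0,0]],
    [[0,0,0],[0,0,0]],
    [[0,0,0],[0,0,0]],
    [[0,0,0],[0,0,0]],
    [[0,0,0],[0,0,0]],
    [[0,0,0],[0,0,0]],
    [[0,0,0],[0,0,0]],
  ],
)

```text
time_s: 23.35
eef_pos: [653.7, -238.6, 77.6]
ee_rot: [0.001, 0.997, 0.075, 0.001]
force: [-4.6, 1.9, 17.7]
grip_width: 0.429
```

```bash
python3 bf.py 12 p4; python3 bub.py 4 >/dev/null; python3 look.py pics/s11.png
```

```text
centre 1.09 bubble 0.67 off -0.42 | hl 25.0 r 9.1 bw 4.8 s 2.7 cost 47.6
23.95 [ 653.7 -238.6   77.6] [-5.2  2.7 18.2] [ 0.36  0.99 -0.05]
pos [ 653.7 -238.6   77.6] ang 0.1503 t 24.15 F [-5.5  2.5 18.6]
shift(norm) [-0.2389 -0.0936 -0.0093] turn(norm) [ 4.30e-03 -1.10e-03 -1.53e+00] tool d mm [-179.2  -70.2   -7. ]
```

View pics/bub.png

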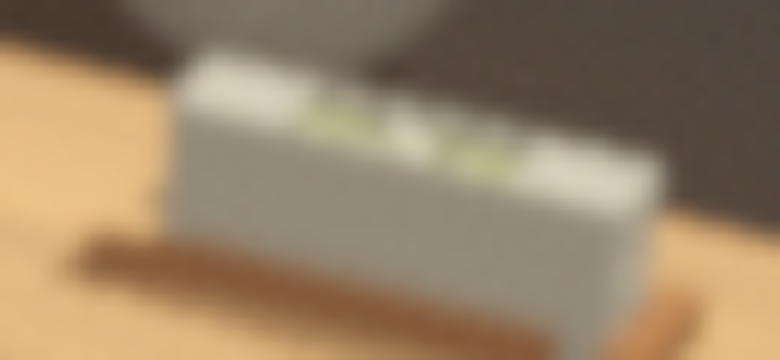

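View pics/s11.png

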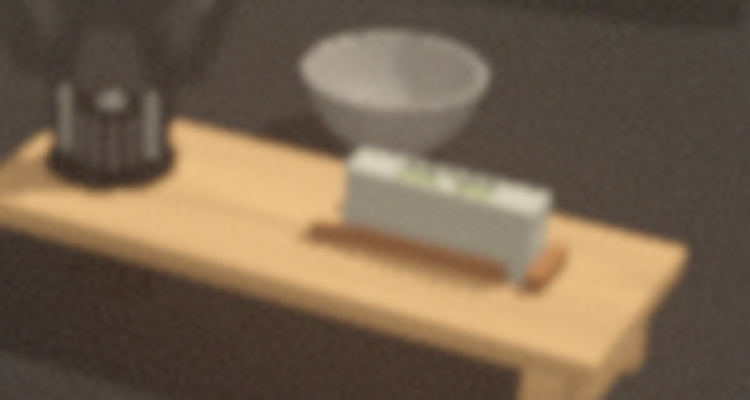

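The bubble sits at crop (410,135), midway between the green ends at 300 and 520. The fit reads −0.4 mm, the same as for the level when it lay on the counter. Handing in.

```bash
python3 -c "
from rig import ctrl
print(ctrl.finish_job())"
```

```text
the job is handed in; nothing more can be done
None
```

I slid the large white level along the board into the slot until it met the end stop, at about 13 N, then let go and backed away. Then I gripped the knob, pressed the shelf down and turned the knob clockwise about 1.2 rad. I handed the job in at about 24 s of the 64 s allowed, still gripping and pressing; no verdict was reported.

**Last checks:**
- **Shelf pressed down:** pushing harder at the first press moved the knob end only 0.3 mm while the force rose from 11.6 to 18.2 N, so it was on the hard stop. The push was still about 18 N at the end.
- **Knob grip:** the gripper opening was about 37 mm on the 38 mm knob, with the grip set to 40 N.
- **Bubble:** it reads −0.4 mm from the middle of the vial, the same reading the level gave lying on the counter, so it is within the 2.3 mm allowed.
- **Level:** the last picture shows it in the slot against the stop, with nothing touching it.
- **Mug, jar and bowl:** the arm did not touch them. The bowl is in its place in the last picture; I did not re-measure the mug and jar at the end.

**Disagreements and limits:** the two cameras differed from each other and from the arm by 2 to 5 mm. I went by contact forces and by positions compared within the same picture. The arm blocked the top view, so the final bubble reading comes from the side camera alone.

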